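Put the full tin back in the cupboard bin

TASK

One of the three closed tins standing on the wooden tray is still full and the other two are empty; they look alike, so lift them to feel which one is heavy. Lower the full tin into the free part of the narrow white cupboard bin, without letting it drop, so that it stands upright on the bin's floor, and leave the two empty tins standing on the tray. Do not tip any tin over, and leave the spice jar in the bin, the mug and the pepper mill alone.

Things in the scene. Friction and masses are not known exactly. Their poses are not given: they have to be found in the camera images.
- tin_a: one of three look-alike closed metal tins, a plain box with a tight lid that stays on (one rigid piece, grip it anywhere): 50 mm along its x (between the two broad, labelled faces), 66 mm along its y (between the narrow ends), 100 mm tall. Origin: centre of the underside, z up. Full it weighs about 420 g, empty about 80 g (each up to a fifth more or less); which one is full cannot be seen
- tin_b: one of three look-alike closed metal tins, a plain box with a tight lid that stays on (one rigid piece, grip it anywhere): 50 mm along its x (between the two broad, labelled faces), 66 mm along its y (between the narrow ends), 100 mm tall. Origin: centre of the underside, z up. Full it weighs about 420 g, empty about 80 g (each up to a fifth more or less); which one is full cannot be seen
- tin_c: one of three look-alike closed metal tins, a plain box with a tight lid that stays on (one rigid piece, grip it anywhere): 50 mm along its x (between the two broad, labelled faces), 66 mm along its y (between the narrow ends), 100 mm tall. Origin: centre of the underside, z up. Full it weighs about 420 g, empty about 80 g (each up to a fifth more or less); which one is full cannot be seen
- tray: fixed low wooden tray, 230 mm (its x) by 165 mm (its y); floor 6 mm above its origin, rim 20 mm high, 8 mm thick. Origin: centre of the underside, z up. The tins start in a row along its x, broad face to broad face, 6 mm apart (no room for a finger); outside their narrow ends about 40 mm are free up to the rim
- bin: fixed narrow white plastic cupboard bin, open on top: 330 mm long (its x), 86 mm wide, 112 mm high, walls 3 mm, floor 4 mm above its origin (centre of the underside, z up). 80 mm clear width: a tin fits with its x along the bin's x, 7 mm left at each narrow end (no room for fingers), free space at its broad faces, lid 8 mm below the rim. The spice jar stands at the +x end
- bay (a point): middle of the free part of the bin, on its floor: on the bin's centre line, 45 mm from the bin's middle towards its -x end; the free part reaches at least 100 mm either way along the bin
- spice_jar: glass spice jar with a steel cap, 60 mm across, 90 mm tall, standing in the +x end of the bin; stays there. Origin: centre of the underside
- mug: white mug, 80 mm across, 90 mm tall, on the worktop beyond the work; stays there. Origin: centre of the underside
- mill: dark wooden pepper mill, 54 mm across at the foot, 160 mm tall, on the worktop beyond the work; stays there. Origin: centre of the underside
Mind the look-alikes: they are no part of the job. Leave any black look-alike of the tin_b alone. What is shaped like the tin_a but purple is not meant.

How it is judged:
By the outcome, as a careful person would: the job done as asked, in the order asked, and still so for the second after the job is handed in, with the robot touching nothing.
It also fails if it takes over 72 s, if anything falls off the work surface, if the arm or the gripper's body presses on something with over 40 N, if the wrist force passes 120 N, or if a joint passes its speed limit or range.

ROBOT

A 6-joint arm with a two-finger parallel gripper is mounted at the origin on the work surface. World frame = base frame: x ahead of the robot, y to its left, z up, the work surface at z = 0. Lengths are in mm, angles in degrees, forces in N, time in s.
With the tool pointing down it reaches from about 350 to 850 mm from the base axis. Payload 8.1 kg.
Tool frame: the origin (TCP) lies at the very end of the fingers, on their centre line; the grasp point (between the pads) lies 19 mm behind it; z points along the fingers, y is the line along which they close (so a half turn about z gives the same grasp; the last joint's range is limited). The gripper opens to 85 mm and grips with 20 to 120 N. Pads are 22 mm wide; open, the fingers measure 114 mm over their backs; the gripper's body (76 mm by 85 mm) begins 54 mm behind the grasp point. The pads swing forward as they close: fully open they stand 13 mm farther back than shut.
Start: joints at [63.06, 7.471, 85.268, -0, 87.261, -4.893], TCP at [225.204, 556.137, 231.292] pointing down, gripper open.
Joint ranges: [-169.43, 169.43], [-51.17, 129.36], [1.28, 143.12], [-76.62, 256.62], [0, 156.53], [-152.29, 152.29]. Speed limits (degrees/s): [136.94, 136.94, 159.86, 180, 180, 180].

INTERFACE

Orientations are given as [roll, pitch, yaw] about the fixed x, y, z axes, in that order (R = Rz(yaw) Ry(pitch) Rx(roll)).
In Python, from bench import r gives the robot as it stands.
- The arm moves only by the shell command python3 -m jog 'ROWS' [FORCE]. ROWS is JSON, a list of rows, each a list of 7 numbers: the turn, a rotation vector about the tool's x, y, z in degrees, then the shift along the tool's x, y, z in mm, then the closure, from -1 (fully open) to 1 (shut), so that 0 is half open. A call has 1 to 5 rows; each row shifts and turns the commanded pose from where the row before left it, along the tool's axes as they then stand; what a row does not reach is not made up. A row lasts 1/10 s, in which the tool goes at most 50 mm and 8.59 degrees, less where a joint would pass 70% of its speed; a pose out of reach is approached as far as the arm can. A call is refused whole if a number of a shift passes 50 or a number of a turn 8.59, either way. A call with a gripper value outside its range is refused whole. The fingers move at their own pace and stop on an object; FORCE is the grip in N (left out, the last holds). Time passes only in rows, so rows that do not move let the fingers close. It gives the time, the measured TCP pose, the force, the opening and the grip force at its end, in the units of the state.
- r.sense(): the state, without advancing time (a new reading comes with each control period).
- r.snapshot(name): name is "scene" or "top" or "wrist"; returns a dict with "pixels" (384x512x3 uint8, red, green, blue), "fx", "fy", "cx", "cy" (pixels), "world_to_cam" (4x4, takes a point from world to camera coordinates); the wrist camera has in their place "hand_eye" (4x4, takes a point from camera to tool coordinates, whose origin is the TCP and whose axes are the flange's). Camera axes: x right, y up, looking along -z (the intrinsics and any distortion apply to the point x, -y, -z); pixel columns grow to the right and rows downward; lengths in mm; the calibration is good to about 2 mm. A picture is of the moment at which its call begins: read the wrist's pose just before it. There is no depth.
- r.hand_in(): hands the job in; it is judged then, once.
The state is a dict: "time": time; "joint_pos": joint angles; "qd": joint speeds; "joint_efforts": joint torques, N m; "tool_pos": TCP position; "tcp_rot": TCP orientation; "ft_force": force on the tool from outside, world axes, zero at the start; "wrist_torque": the same for the moment, N m; "finger_gap": finger opening in mm; "grip_force": force on a finger pad.
Only numpy, scipy, OpenCV 4.12 (cv2) and the standard library are available. Lean on these libraries where they do the work, as an engineer would, in place of code of your own. Each camera call takes 0.05 s, during which the arm holds its last target. There are 200 camera calls.

## Working session

There is one attempt and no reset: what is moved stays moved. The work goes in short steps, Python scripts to look and compute and a shell command to move; the robot and the scene stay as the last step left them, time stands still between calls to the robot, and variables do not carry over. Pictures are saved under pics/ and viewed, at most 10 in all, crops included, and the job is handed in when it is done.

```bash
mkdir -p pics; ls; python3 - <<'E'
from bench import r
import cv2
s=r.sense(); print(s)
for n in("scene","top"):
    d=r.snapshot(n); cv2.imwrite(f"pics/{n}0.png",d["pixels"][:,:,::-1]); print({k:v for k,v in d.items() if k!="pixels"})
E
```

```text
pics
{'time': 0.0, 'joint_pos': array([ 6.30570602e+01,  7.51478595e+00,  8.53300842e+01,  1.40896487e-03,
        8.72622929e+01, -4.89285887e+00]), 'qd': array([ 0.10503845,  0.09774751,  0.07181471, -0.04383043, -0.02419961,
       -0.01412271]), 'joint_efforts': array([-1.27840744e-03, -5.69392884e+01, -5.00556529e+01, -4.00438466e-04,
        1.47504627e-02, -6.53979578e-05]), 'tool_pos': array([224.96507668, 555.6263415 , 230.24008671]), 'tcp_rot': array([-1.79893347e+02, -1.05423284e-02,  1.57949841e+02]), 'ft_force': array([-0.17359834, -0.27397159,  0.02970988]), 'wrist_torque': array([0.02340751, 0.05074576, 0.0122933 ]), 'grip_force': 0.0, 'finger_gap': 85.33233096076056}
{'fx': 459.8586652538856, 'fy': 459.8586652538856, 'cx': 254.2520062232349, 'cy': 199.19366807983207, 'world_to_cam': array([[-5.61589466e-01,  8.27175971e-01, -1.99294945e-02,
         3.12799265e+02],
       [-4.75197685e-01, -3.02717882e-01,  8.26165265e-01,
         2.30942513e+02],
       [ 6.77351041e-01,  4.73436159e-01,  5.63075280e-01,
        -1.36628662e+03],
       [ 0.00000000e+00,  0.00000000e+00,  0.00000000e+00,
         1.00000000e+00]])}
{'fx': 453.39935343204803, 'fy': 453.39935343204803, 'cx': 251.16400038576657, 'cy': 191.56180663728748, 'world_to_cam': array([[ 1.04630313e-02, -9.99687004e-01,  2.27248622e-02,
        -3.54965495e+01],
       [ 9.88062089e-01,  1.38292246e-02,  1.53434224e-01,
        -5.60525437e+02],
       [-1.53700467e-01,  2.08481877e-02,  9.87897525e-01,
        -8.52826750e+02],
       [ 0.00000000e+00,  0.00000000e+00,  0.00000000e+00,
         1.00000000e+00]])}
```

View pics/scene0.png

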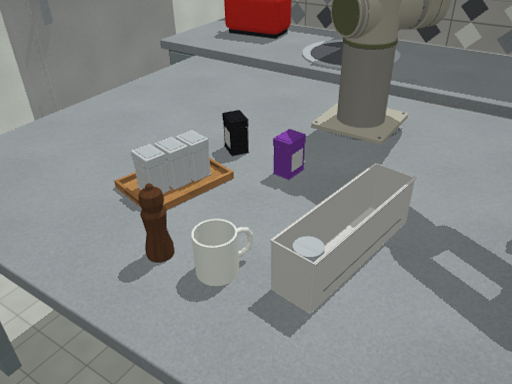

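View pics/top0.png

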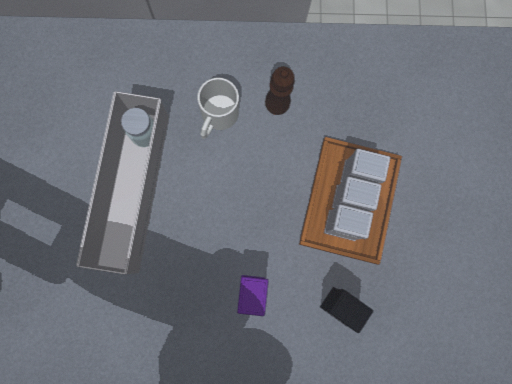

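The scene view shows three silvery tins on the orange tray, with lids at about (150,153), (172,145) and (193,138); in the top view they are at (371,165), (362,193) and (353,221). The other tin-shaped things are black at (347,310) and purple at (253,296) in the top view. Both are off the tray and the wrong colour, so they're excluded. The bin's rim corners in the top view are (113,93), (161,100), (127,273) and (80,267), with the jar at its far (+x) end. I'll enlarge the tins and bin to confirm.

```bash
cat > h.py <<'E'
import numpy as np,cv2
from bench import r
def ray(d,uv,T=None):
    p=np.array([(uv[0]-d["cx"])/d["fx"],-(uv[1]-d["cy"])/d["fy"],-1.])
    M=np.linalg.inv(d["world_to_cam"]) if T is None else T
    return M[:3,3],M[:3,:3]@p
def onz(d,uv,z,T=None):
    o,v=ray(d,uv,T); return o+v*(z-o[2])/v[2]
def tri(r1,r2):
    (o1,v1),(o2,v2)=r1,r2
    s=np.linalg.lstsq(np.c_[v1,-v2],o2-o1,rcond=None)[0]
    a,b=o1+s[0]*v1,o2+s[1]*v2
    return (a+b)/2,np.linalg.norm(a-b)
E
python3 - <<'E'
from h import *
t=cv2.imread("pics/top0.png");s=cv2.imread("pics/scene0.png")
a=cv2.resize(t[130:270,295:410],None,fx=4,fy=4,interpolation=cv2.INTER_CUBIC)
b=cv2.resize(s[120:210,110:240],None,fx=6,fy=6,interpolation=cv2.INTER_CUBIC)
b=cv2.resize(b,(340,235))
c=cv2.resize(t[85:280,70:170],(287,560)); 
im=np.zeros((560,460+340,3),np.uint8); im[:560,:460]=a; im[:235,460:]=b
d=cv2.resize(s[165:305,265:425],(340,298)); im[250:548,460:]=d
cv2.imwrite("pics/crop1.png",im)
E
```

```text
(no output)
```

View pics/crop1.png

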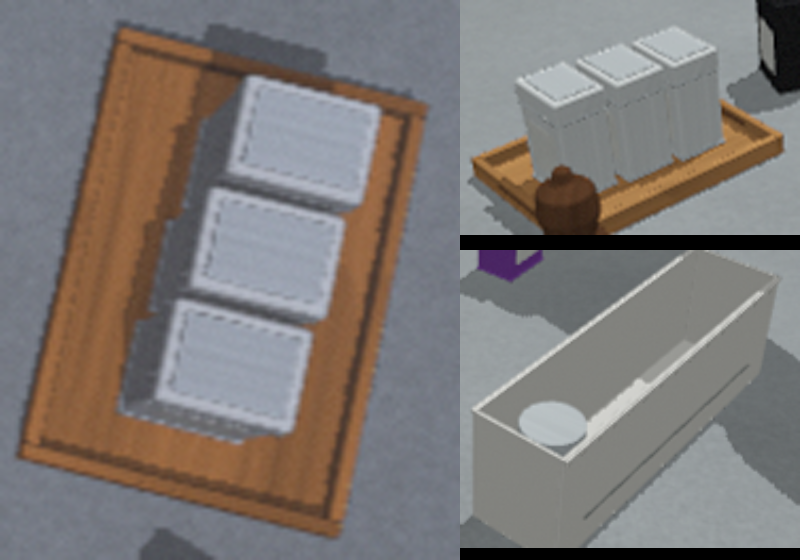

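The crop confirms three identical silver-white tins on the tray, running from the far end (mill side) to the near end. The bin is free except for the jar at its far end. Next I triangulate the lids, the bin rim and the tray rim.

```bash
python3 - <<'E'
from h import *
T=r.snapshot("top");S=r.snapshot("scene")
top=lambda c:np.array(c)/4.+[295,130]
sc=lambda c:(np.array(c)-[460,0])/[2.615,2.611]+[110,120]
L={"far":([(248,75),(382,105),(362,210),(228,178)],[(516,83),(567,60),(610,90),(552,110)]),
"mid":([(212,187),(345,218),(327,322),(192,285)],[(580,62),(620,42),(663,70),(605,89)]),
"near":([(176,298),(312,330),(290,436),(155,402)],[(635,45),(677,26),(718,47),(665,70)])}
for k,(a,b) in L.items():
    a=top(a);b=sc(b)
    p,e=tri(ray(T,a.mean(0)),ray(S,b.mean(0)))
    q=np.array([onz(T,c,106)[:2] for c in a])
    e1=(q[1]-q[0]+q[2]-q[3])/2;e2=(q[0]-q[3]+q[1]-q[2])/2
    print(k,p.round(1),round(e,1),"plane",q.mean(0).round(1),"long",np.linalg.norm(e1).round(1),np.degrees(np.arctan2(e1[1],e1[0])).round(1),"short",np.linalg.norm(e2).round(1),np.degrees(np.arctan2(e2[1],e2[0])).round(1))
# bin rim: far-left, far-right, near-right, near-left (top); scene crop scale 340/160,298/140
bt=np.array([(114,93.5),(160.5,100.5),(127,272.5),(81,267)])
sb=lambda c:(np.array(c)-[460,250])/[2.125,2.1286]+[265,165]
bs=sb([(474,411),(570,461),(778,277),(695,247)])
for a,b in zip(bt,bs):
    p,e=tri(ray(T,a),ray(S,b)); print("bin",p.round(1),round(e,1),"plane",onz(T,a,112).round(1))
print("tray far-left..",[onz(T,top(c),20).round(0)[:2] for c in [(120,25),(427,103),(338,536),(18,457)]])
print("top jar",onz(T,(136.5,122),90).round(0),"mug",onz(T,(219,100),90).round(0),"mill",onz(T,(282,75),155).round(0))
E
```

```text
far [ 603.6 -251.   100.6] 3.6 plane [ 603.7 -251. ] long 64.0 -102.5 short 50.9 -12.4
mid [ 551.4 -233.6  101. ] 0.9 plane [ 551.  -232.6] long 63.6 -103.7 short 48.4 -12.1
near [ 498.1 -215.1  101.3] 1.9 plane [ 498.3 -214.8] long 63.6 -103.0 short 49.5 -12.9
bin [738.2 196.3 142.9] 63.2 plane [732.7 231.9 112. ]
bin [717.  186.3  76.7] 77.6 plane [720.6 144.6 112. ]
bin [388.3 236.4  79.6] 78.5 plane [402.7 190.4 112. ]
bin [425.2 233.4 141.7] 59.1 plane [411.4 271.6 112. ]
tray far-left.. [array([ 683., -181.]), array([ 644., -340.]), array([ 422., -287.]), array([ 459., -127.])]
top jar [685. 193.  90.] mug [732.  36.  90.] mill [757. -80. 155.]
```

The lids lie 56 mm apart with 64×50 faces at z≈101 (text: 106), so that is consistent. My bin corners were mispaired between the views; I'll fix that with the wrist camera. Now I go over the middle tin, turning so the fingers close along its 66 mm side.

```bash
python3 -m jog '[[0,0,-4.7,0,0,0,-1],[0,0,-4.7,0,0,0,-1],[0,0,0,-28,-40,0,-1],[0,0,0,-28,-40,0,-1],[0,0,0,-28,-40,0,-1]]' 30
python3 -m jog '[[0,0,0,-28,-40,0,-1],[0,0,0,-28,-40,0,-1],[0,0,0,-28,-40,0,-1],[0,0,0,-28,-40,0,-1],[0,0,0,-28,-40,0,-1]]'
python3 -m jog '[[0,0,0,-28,-40,0,-1],[0,0,0,-28,-40,0,-1],[0,0,0,-28,-40,0,-1],[0,0,0,-28,-40,0,-1],[0,0,0,-28,-40,0,-1]]'
```

```text
time: 0.7
tool_pos: [280.9, 419.2, 230.7]
tcp_rot: [-180.0, -0.0, 167.4]
ft_force: [0.8, -0.1, 1.2]
finger_gap: 85.7
grip_force: 0.0
time: 1.2
tool_pos: [373.9, 193.1, 231.3]
tcp_rot: [180.0, 0.0, 167.4]
ft_force: [1.0, 0.2, 1.3]
finger_gap: 85.9
grip_force: 0.0
time: 1.7
tool_pos: [466.8, -33.0, 231.4]
tcp_rot: [180.0, 0.0, 167.3]
ft_force: [0.2, 0.8, 0.5]
finger_gap: 85.5
grip_force: 0.0
```

```bash
python3 - <<'E'
from h import *
T=r.snapshot("top");S=r.snapshot("scene")
bt=np.array([(160.5,100.5),(114,93.5),(81,267),(127,272.5)])
bs=(np.array([(474,411),(570,461),(778,277),(695,247)])-[460,250])/[2.125,2.1286]+[265,165]
for a,b in zip(bt,bs):
    p,e=tri(ray(T,a),ray(S,b)); print("bin",p.round(1),round(e,1))
E
```

```text
bin [721.5 146.6 107.7] 2.8
bin [733.1 234.5 108.8] 3.7
bin [410.  276.6 107.6] 7.1
bin [401.4 193.6 110. ] 5.7
```

```bash
python3 -m jog '[[0,0,0,-28,-40,0,-1],[0,0,0,-28,-40,0,-1],[0,0,0,-28,-40,0,-1],[0,0,0,-28,-40,0,-1],[0,0,0,-10,-14,0,-1]]'
python3 -m jog '[[0,0,0,0,0,0,-1],[0,0,0,0,0,0,-1]]'
python3 - <<'E'
from h import *
print(r.sense()["tool_pos"],r.sense()["tcp_rot"]); d=r.snapshot("wrist"); print(d["hand_eye"],d["fx"],d["cx"],d["cy"])
print([k for k in d]); cv2.imwrite("pics/w1.png",d["pixels"][:,:,::-1])
E
```

```text
time: 2.3
tool_pos: [547.9, -231.0, 230.5]
tcp_rot: [-180.0, -0.0, 167.2]
ft_force: [-0.6, 1.3, 0.1]
finger_gap: 85.2
grip_force: 0.0
time: 2.5
tool_pos: [547.2, -226.9, 230.8]
tcp_rot: [180.0, -0.1, 167.3]
ft_force: [-0.1, 0.1, -0.8]
finger_gap: 85.3
grip_force: 0.0
[ 547.20110467 -226.85848695  230.77123218] [ 1.79956503e+02 -6.84722104e-02  1.67332039e+02]
[[ 3.93206282e-04  9.49521900e-01  3.13700505e-01  7.91808462e+01]
 [ 9.99999770e-01 -2.00175338e-04 -6.47545419e-04  6.31480071e-01]
 [-5.52063452e-04  3.13700687e-01 -9.49521761e-01 -1.43583554e+02]
 [ 0.00000000e+00  0.00000000e+00  0.00000000e+00  1.00000000e+00]] 336.4435383941625 257.3694622868244 188.72315448664412
['pixels', 'fx', 'fy', 'cx', 'cy', 'hand_eye']
```

View pics/w1.png

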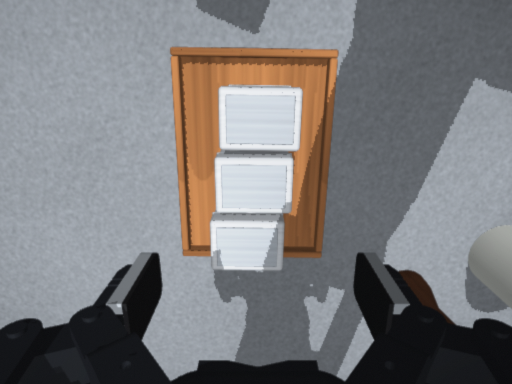

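The wrist view shows the tray with three lids: near tin centred at (260,119), middle at (254,184), far at (247,242).

```bash
cat >> h.py <<'E'
from scipy.spatial.transform import Rotation as Ro
def wT(d,pos,rot):
    M=np.eye(4);M[:3,:3]=Ro.from_euler("xyz",rot,degrees=True).as_matrix();M[:3,3]=pos
    return M@d["hand_eye"]
E
python3 - <<'E'
from h import *
s=r.sense();d=r.snapshot("wrist");M=wT(d,s["tool_pos"],s["tcp_rot"])
T=r.snapshot("top")
top=lambda c:np.array(c)/4.+[295,130]
W={"near":[(219,86),(301,88),(299,151),(219,150)],"mid":[(216,153),(294,154),(292,213),(216,212)],"far":[(211,214),(285,214),(282,271),(212,270)]}
tp={"far":[(248,75),(382,105),(362,210),(228,178)],"mid":[(212,187),(345,218),(327,322),(192,285)],"near":[(176,298),(312,330),(290,436),(155,402)]}
for k,w in W.items():
    w=np.array(w,float); q=np.array([onz(d,c,106,M)[:2] for c in w])
    e=(q[1]-q[0]+q[2]-q[3])/2
    p,g=tri(ray(d,w.mean(0),M),ray(T,top(tp[k]).mean(0)))
    dd=q.mean(0)-s["tool_pos"][:2]; a=np.radians(s["tcp_rot"][2]);
    print(k,q.mean(0).round(1),np.linalg.norm(e).round(1),np.degrees(np.arctan2(e[1],e[0])).round(1),"tri",p.round(1),g.round(1),"tool dx,dy",(dd@[np.cos(a),np.sin(a)]).round(1),(dd@[np.sin(a),-np.cos(a)]).round(1))
E
```

```text
near [ 501.1 -213.4] 63.8 76.4 tri [ 498.6 -213.   113.3] 2.1 tool dx,dy 47.8 2.6
mid [ 551.9 -228.9] 64.4 76.6 tri [ 548.1 -228.4  119.2] 2.0 tool dx,dy -5.2 -1.5
far [ 604.3 -247.2] 63.9 76.9 tri [ 601.3 -247.5  112.5] 3.3 tool dx,dy -60.3 -7.9
```

Heights (113–119 across the two views, 101 before) straddle the expected 106, and the positions agree within 4 mm. I start with the near tin.

```bash
python3 -m jog '[[0,0,0,48,1.5,0,-1],[0,0,0,0,0,0,-1],[0,0,0,0,0,48,-1],[0,0,0,0,0,48,-1],[0,0,0,0,0,40,-1]]' 40
python3 -m jog '[[0,0,0,0,0,25,-1],[0,0,0,0,0,14,-1],[0,0,0,0,0,0,-1],[0,0,0,0,0,0,-1],[0,0,0,0,0,0,-1]]'
```

```text
time: 3.15
tool_pos: [500.7, -214.2, 94.1]
tcp_rot: [-180.0, 0.1, 167.4]
ft_force: [0.9, 0.0, -1.4]
finger_gap: 85.3
grip_force: 0.0
time: 3.65
tool_pos: [502.6, -216.1, 58.7]
tcp_rot: [-179.9, 0.2, 167.4]
ft_force: [0.9, 0.0, -0.6]
finger_gap: 85.5
grip_force: 0.0
```

```bash
python3 -m jog '[[0,0,0,0,0,0,-0.4],[0,0,0,0,0,0,-0.2],[0,0,0,0,0,0,-0.2],[0,0,0,0,0,0,-0.2],[0,0,0,0,0,0,-0.2]]' 40
```

```text
time: 4.15
tool_pos: [502.2, -216.1, 58.1]
tcp_rot: [-180.0, 0.2, 167.3]
ft_force: [-0.5, 0.3, 6.7]
finger_gap: 65.7
grip_force: 45.2
```

```bash
python3 -m jog '[[0,0,0,0,0,-8,-0.2],[0,0,0,0,0,-15,-0.2],[0,0,0,0,0,-12,-0.2],[0,0,0,0,0,0,-0.2],[0,0,0,0,0,0,-0.2]]'
python3 -m jog '[[0,0,0,0,0,0,-0.2]]'; python3 -m jog '[[0,0,0,0,0,0,-0.2]]'
```

```text
time: 4.65
tool_pos: [501.4, -215.7, 92.1]
tcp_rot: [-180.0, 0.1, 167.4]
ft_force: [-0.5, -0.3, -0.6]
finger_gap: 65.6
grip_force: 44.6
time: 4.75
tool_pos: [500.6, -215.3, 90.9]
tcp_rot: [180.0, -0.0, 167.4]
ft_force: [-0.1, 0.0, -1.2]
finger_gap: 65.4
grip_force: 44.6
time: 4.85
tool_pos: [500.4, -215.2, 90.6]
tcp_rot: [180.0, -0.1, 167.4]
ft_force: [0.6, 0.5, -0.8]
finger_gap: 65.7
grip_force: 44.6
```

Weight is about 0.9 N, so the near tin is empty. I put it back gently.

```bash
python3 -m jog '[[0,0,0,0,0,14,-0.2],[0,0,0,0,0,12,-0.2],[0,0,0,0,0,4,-0.2],[0,0,0,0,0,1,-0.2],[0,0,0,0,0,0,-0.2]]'
```

```text
time: 5.35
tool_pos: [500.7, -215.3, 59.7]
tcp_rot: [180.0, -0.1, 167.4]
ft_force: [-0.7, -0.1, -0.2]
finger_gap: 65.5
grip_force: 44.6
```

```bash
python3 -m jog '[[0,0,0,0,0,1,-0.2],[0,0,0,0,0,1,-0.2],[0,0,0,0,0,0,-0.2]]'
```

```text
time: 5.65
tool_pos: [501.0, -215.5, 58.3]
tcp_rot: [-180.0, 0.0, 167.4]
ft_force: [0.2, 0.1, -0.7]
finger_gap: 65.3
grip_force: 44.6
```

```bash
python3 -m jog '[[0,0,0,0,0,1,-0.2],[0,0,0,0,0,0.5,-0.2],[0,0,0,0,0,0,-0.2]]'
```

```text
time: 5.95
tool_pos: [501.4, -215.6, 58.1]
tcp_rot: [-180.0, 0.1, 167.4]
ft_force: [-4.0, 2.9, 8.0]
finger_gap: 65.8
grip_force: 45.3
```

```bash
python3 -m jog '[[0,0,0,0,0,0,-1],[0,0,0,0,0,0,-1],[0,0,0,0,0,0,-1],[0,0,0,0,0,-30,-1],[0,0,0,0,0,-35,-1]]'
python3 -m jog '[[0,0,0,-45,-3,0,-1],[0,0,0,-7,0,0,-1],[0,0,0,0,0,0,-1],[0,0,0,0,0,30,-1],[0,0,0,0,0,33,-1]]'
python3 -m jog '[[0,0,0,0,0,0,-0.2],[0,0,0,0,0,0,-0.2],[0,0,0,0,0,0,-0.2],[0,0,0,0,0,0,-0.2],[0,0,0,0,0,0,-0.2]]'
```

```text
time: 6.45
tool_pos: [499.3, -214.6, 120.3]
tcp_rot: [179.9, -0.3, 167.3]
ft_force: [0.8, -0.5, 1.1]
finger_gap: 85.5
grip_force: 0.0
time: 6.95
tool_pos: [551.4, -230.1, 59.1]
tcp_rot: [-180.0, 0.1, 167.4]
ft_force: [-0.1, -0.2, -0.3]
finger_gap: 85.5
grip_force: 0.0
time: 7.45
tool_pos: [551.7, -230.1, 60.1]
tcp_rot: [-180.0, 0.1, 167.4]
ft_force: [-0.8, -0.8, -3.2]
finger_gap: 65.6
grip_force: 53.2
```

```bash
python3 -m jog '[[0,0,0,0,0,-8,-0.2],[0,0,0,0,0,-15,-0.2],[0,0,0,0,0,-12,-0.2],[0,0,0,0,0,0,-0.2],[0,0,0,0,0,0,-0.2]]'
python3 -m jog '[[0,0,0,0,0,0,-0.2]]'; python3 -m jog '[[0,0,0,0,0,0,-0.2]]'
```

```text
time: 7.95
tool_pos: [551.7, -230.1, 94.9]
tcp_rot: [-180.0, 0.1, 167.4]
ft_force: [-1.2, 0.1, -4.9]
finger_gap: 65.7
grip_force: 53.3
time: 8.05
tool_pos: [550.7, -229.6, 93.4]
tcp_rot: [180.0, -0.0, 167.4]
ft_force: [0.1, -0.2, -3.9]
finger_gap: 65.7
grip_force: 53.3
time: 8.15
tool_pos: [550.5, -229.5, 93.0]
tcp_rot: [180.0, -0.1, 167.4]
ft_force: [0.1, -0.5, -4.7]
finger_gap: 65.5
grip_force: 53.3
```

The middle tin weighs about 4.5 N, so it is the full one. I carry it to the open worktop at about (545,0) to regrip it by its broad faces.

```bash
python3 -m jog '[[0,0,0,0,0,-45,-0.2],[0,0,0,0,0,-45,-0.2],[0,0,0,0,0,0,-0.2],[0,0,0,5,22,0,-0.2],[0,0,0,10,44,0,-0.2]]'
python3 -m jog '[[0,0,0,12,44,0,-0.2],[0,0,0,12,44,0,-0.2],[0,0,0,12,44,0,-0.2],[0,0,0,5,24,0,-0.2],[0,0,0,0,0,0,-0.2]]'
python3 -m jog '[[0,0,0,0,0,40,-0.2],[0,0,0,0,0,45,-0.2],[0,0,0,0,0,25,-0.2],[0,0,0,0,0,8,-0.2],[0,0,0,0,0,0,-0.2]]'
```

```text
time: 8.65
tool_pos: [550.5, -163.9, 183.2]
tcp_rot: [-179.9, 0.0, 167.1]
ft_force: [0.6, 0.6, -3.7]
finger_gap: 65.4
grip_force: 53.0
time: 9.15
tool_pos: [544.3, 2.7, 182.7]
tcp_rot: [179.9, -0.1, 167.6]
ft_force: [-0.4, 0.1, -3.9]
finger_gap: 65.6
grip_force: 53.4
time: 9.65
tool_pos: [543.7, -1.3, 64.2]
tcp_rot: [-180.0, -0.2, 167.3]
ft_force: [0.8, 0.4, -3.1]
finger_gap: 65.6
grip_force: 53.0
```

```bash
python3 -m jog '[[0,0,0,0,0,4,-0.2],[0,0,0,0,0,3,-0.2],[0,0,0,0,0,0,-0.2],[0,0,0,0,0,0,-0.2]]'
python3 -m jog '[[0,0,0,0,0,1,-0.2],[0,0,0,0,0,1,-0.2],[0,0,0,0,0,0,-0.2]]'
```

```text
time: 10.05
tool_pos: [545.7, -1.0, 59.7]
tcp_rot: [180.0, 0.1, 167.4]
ft_force: [-0.1, -0.7, -4.9]
finger_gap: 65.8
grip_force: 53.1
time: 10.35
tool_pos: [544.9, -0.8, 56.7]
tcp_rot: [180.0, -0.0, 167.4]
ft_force: [-0.5, 0.2, -3.7]
finger_gap: 65.3
grip_force: 53.1
```

```bash
python3 -m jog '[[0,0,0,0,0,1,-0.2],[0,0,0,0,0,1,-0.2],[0,0,0,0,0,0,-0.2]]'
python3 -m jog '[[0,0,0,0,0,1,-0.2],[0,0,0,0,0,0,-0.2]]'
```

```text
time: 10.65
tool_pos: [544.8, -0.9, 54.5]
tcp_rot: [-180.0, -0.0, 167.4]
ft_force: [-0.8, 0.4, -4.3]
finger_gap: 65.5
grip_force: 53.1
time: 10.85
tool_pos: [544.9, -0.9, 53.6]
tcp_rot: [-180.0, -0.0, 167.4]
ft_force: [0.1, -0.5, -4.1]
finger_gap: 65.8
grip_force: 53.1
```

```bash
python3 -m jog '[[0,0,0,0,0,1,-0.2],[0,0,0,0,0,0,-0.2]]'
python3 -m jog '[[0,0,0,0,0,1,-0.2],[0,0,0,0,0,0,-0.2]]'
```

```text
time: 11.05
tool_pos: [544.9, -0.9, 52.6]
tcp_rot: [-180.0, -0.0, 167.4]
ft_force: [-0.1, 0.3, -3.6]
finger_gap: 65.4
grip_force: 53.1
time: 11.25
tool_pos: [544.9, -0.9, 51.6]
tcp_rot: [-180.0, -0.0, 167.4]
ft_force: [0.6, 0.5, -4.9]
finger_gap: 65.7
grip_force: 53.1
```

```bash
for i in 1; do python3 -m jog '[[0,0,0,0,0,1,-0.2],[0,0,0,0,0,0,-0.2]]'; done
python3 -m jog '[[0,0,0,0,0,1,-0.2],[0,0,0,0,0,0,-0.2]]'
```

```text
time: 11.45
tool_pos: [544.9, -0.9, 50.6]
tcp_rot: [-180.0, -0.0, 167.4]
ft_force: [-0.6, 0.6, -4.3]
finger_gap: 65.2
grip_force: 53.1
time: 11.65
tool_pos: [545.2, -0.9, 50.0]
tcp_rot: [180.0, 0.0, 167.4]
ft_force: [0.4, -0.1, -2.0]
finger_gap: 65.5
grip_force: 53.4
```

```bash
python3 -m jog '[[0,0,0,0,0,0.7,-0.2],[0,0,0,0,0,0,-1],[0,0,0,0,0,0,-1],[0,0,0,0,0,0,-1],[0,0,0,0,0,-30,-1]]'
python3 -m jog '[[0,0,0,0,0,-45,-1],[0,0,8.5,0,0,-45,-1],[0,0,8.5,0,0,-45,-1],[0,0,8.5,0,0,-15,-1],[0,0,8.5,0,0,0,-1]]'
python3 -m jog '[[0,0,8.5,0,0,0,-1],[0,0,8.5,0,0,0,-1],[0,0,8.5,0,0,0,-1],[0,0,8.5,0,0,0,-1],[0,0,8.5,0,0,0,-1]]'
python3 -m jog '[[0,0,8.5,0,0,0,-1],[0,0,5,0,0,0,-1],[0,0,0,0,0,0,-1],[0,0,0,0,0,0,-1]]'
python3 - <<'E'
from h import *
s=r.sense();print(s["tool_pos"],s["tcp_rot"],s["joint_pos"]);d=r.snapshot("wrist");cv2.imwrite("pics/w2.png",d["pixels"][:,:,::-1])
E
```

```text
time: 12.15
tool_pos: [541.4, -0.6, 75.0]
tcp_rot: [-179.9, -0.5, 167.4]
ft_force: [-0.7, 0.0, -0.3]
finger_gap: 85.6
grip_force: 0.0
time: 12.65
tool_pos: [547.3, -1.1, 233.9]
tcp_rot: [179.7, 0.3, 133.0]
ft_force: [0.7, 0.3, 0.2]
finger_gap: 85.5
grip_force: 0.0
time: 13.15
tool_pos: [545.0, -0.9, 229.1]
tcp_rot: [180.0, 0.0, 90.5]
ft_force: [-0.6, 0.1, 1.5]
finger_gap: 85.7
grip_force: 0.0
time: 13.55
tool_pos: [545.0, -0.9, 229.1]
tcp_rot: [180.0, 0.0, 77.5]
ft_force: [-0.2, 0.1, 0.8]
finger_gap: 85.4
grip_force: 0.0
[545.01896662  -0.90113604 229.10938076] [1.79995072e+02 1.49238309e-03 7.75170589e+01] [-5.48373639e+00 -9.89766106e-01  9.42774250e+01 -2.08517452e-03
  8.67076319e+01  6.99932429e+00]
```

View pics/w2.png

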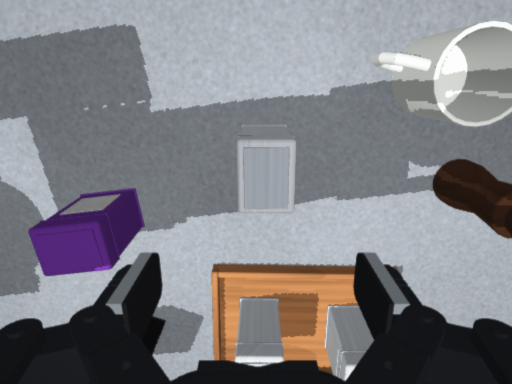

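The wrist view shows the full tin standing alone, lid (238,139)–(295,212) and square to the gripper. The two empties are on the tray, standing.

```bash
python3 - <<'E'
from h import *
s=r.sense();d=r.snapshot("wrist");M=wT(d,s["tool_pos"],s["tcp_rot"])
q=np.array([onz(d,c,100,M)[:2] for c in [(238,139),(295,139),(294,212),(238,212)]])
dd=q.mean(0)-s["tool_pos"][:2]; a=np.radians(s["tcp_rot"][2])
print(q.round(1),q.mean(0),(dd@[np.cos(a),np.sin(a)]).round(1),(dd@[np.sin(a),-np.cos(a)]).round(1))
E
```

```text
[[538.4  35.3]
 [583.6  25.3]
 [571.2 -37.5]
 [523.4 -27. ]] [554.14034487  -0.97835613] 1.9 8.9
```

The tin sits about 9 mm off along the closing axis, so I shift, go lower and look again from close.

```bash
python3 -m jog '[[0,0,0,2,8,0,-1],[0,0,0,0,0,45,-1],[0,0,0,0,0,40,-1],[0,0,0,0,0,0,-1],[0,0,0,0,0,0,-1]]'
python3 - <<'E'
from h import *
s=r.sense();print(s["tool_pos"],s["tcp_rot"]);d=r.snapshot("wrist");cv2.imwrite("pics/w3.png",d["pixels"][:,:,::-1])
E
```

```text
time: 14.15
tool_pos: [553.0, -0.6, 144.1]
tcp_rot: [-179.9, 0.0, 77.4]
ft_force: [0.3, 0.7, 1.1]
finger_gap: 85.7
grip_force: 0.0
[552.97868165  -0.64872042 144.06678178] [-1.79890635e+02  1.46768539e-02  7.73786648e+01]
```

View pics/w3.png

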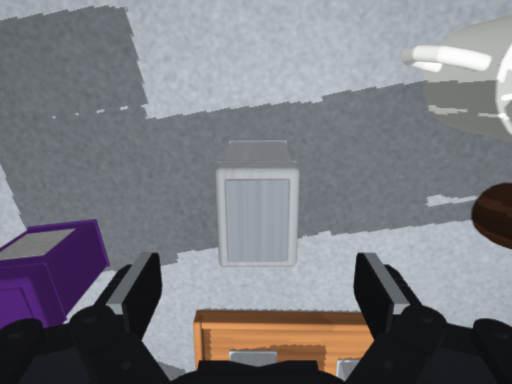

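The tin is centred (columns 218–298 between finger faces 160 and 355). I descend and grip its broad faces.

```bash
python3 -m jog '[[0,0,0,0,0,45,-1],[0,0,0,0,0,35,-1],[0,0,0,0,0,9,-1],[0,0,0,0,0,0,-1],[0,0,0,0,0,0,-0.5]]' 45
python3 -m jog '[[0,0,0,0,0,0,0.2],[0,0,0,0,0,0,0.2],[0,0,0,0,0,0,0.2],[0,0,0,0,0,0,0.2],[0,0,0,0,0,0,0.2]]'
```

```text
time: 14.7
tool_pos: [555.4, -0.9, 58.1]
tcp_rot: [179.8, -0.0, 77.4]
ft_force: [0.3, 0.1, -0.6]
finger_gap: 73.4
grip_force: 0.0
time: 15.2
tool_pos: [555.0, -0.8, 57.7]
tcp_rot: [179.8, -0.0, 77.4]
ft_force: [-1.4, 0.5, 7.1]
finger_gap: 49.6
grip_force: 49.3
```

```bash
python3 -m jog '[[0,0,0,0,0,-10,0.2],[0,0,0,0,0,-30,0.2],[0,0,0,0,0,-45,0.2],[0,0,0,0,0,-45,0.2],[0,0,-4.8,0,0,-20,0.2]]'
python3 -m jog '[[0,0,0,30,-11,0,0.2],[0,0,0,40,-13,0,0.2],[0,0,0,30,-11,0,0.2],[0,0,0,0,0,0,0.2],[0,0,0,0,0,0,0.2]]'
python3 - <<'E'
from h import *
s=r.sense();print(s["tool_pos"],s["tcp_rot"]);d=r.snapshot("wrist");cv2.imwrite("pics/w4.png",d["pixels"][:,:,::-1])
E
```

```text
time: 15.7
tool_pos: [555.2, -0.9, 211.3]
tcp_rot: [179.6, -0.0, 82.2]
ft_force: [1.2, -0.2, -3.6]
finger_gap: 49.8
grip_force: 48.5
time: 16.2
tool_pos: [531.9, 103.6, 205.6]
tcp_rot: [180.0, 0.0, 82.3]
ft_force: [1.3, -0.1, -3.2]
finger_gap: 49.7
grip_force: 48.3
[531.91060403 103.63868683 205.5657186 ] [1.79988266e+02 2.21489564e-02 8.22603655e+01]
```

View pics/w4.png

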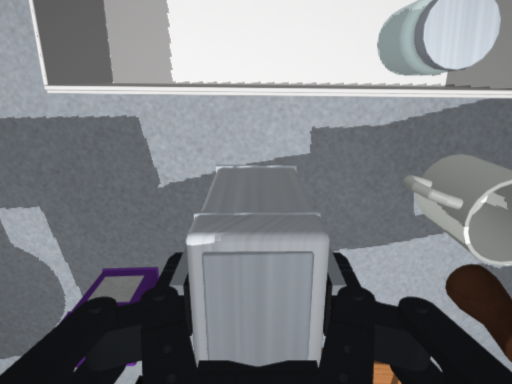

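Bin's near rim runs from its left corner (46,91) to (512,96), and the held tin's lid back edge is at row ~214, with the tin hanging straight.

```bash
python3 - <<'E'
from h import *
s=r.sense();d=r.snapshot("wrist");M=wT(d,s["tool_pos"],s["tcp_rot"]);H=d["hand_eye"]
g=cv2.cvtColor(d["pixels"],cv2.COLOR_RGB2GRAY).astype(int)
for c in (80,200,300,420,500): print(c,[(k,g[k,c]) for k in range(78,102)])
print("row50",[(k,g[50,k]) for k in range(30,50)])
a,b=onz(d,(60,93.5),112,M),onz(d,(500,97.5),112,M)
print("outer rim",a.round(1),b.round(1),np.degrees(np.arctan2(*(b-a)[[1,0]])).round(2),"corner",onz(d,(45,93),112,M).round(1))
# lid in tool coords at tool z = -(100-57.7)
for c in [(194,214),(320,214),(187,345),(327,345)]:
    o,v=ray(d,c,H); print((o+v*(-42.3-o[2])/v[2]).round(1))
E
```

```text
80 [(78, np.int64(100)), (79, np.int64(101)), (80, np.int64(100)), (81, np.int64(100)), (82, np.int64(102)), (83, np.int64(106)), (84, np.int64(123)), (85, np.int64(208)), (86, np.int64(236)), (87, np.int64(238)), (88, np.int64(225)), (89, np.int64(205)), (90, np.int64(229)), (91, np.int64(228)), (92, np.int64(191)), (93, np.int64(166)), (94, np.int64(162)), (95, np.int64(162)), (96, np.int64(162)), (97, np.int64(164)), (98, np.int64(165)), (99, np.int64(165)), (100, np.int64(165)), (101, np.int64(161))]
200 [(78, np.int64(245)), (79, np.int64(242)), (80, np.int64(207)), (81, np.int64(174)), (82, np.int64(165)), (83, np.int64(134)), (84, np.int64(115)), (85, np.int64(126)), (86, np.int64(208)), (87, np.int64(237)), (88, np.int64(239)), (89, np.int64(228)), (90, np.int64(201)), (91, np.int64(230)), (92, np.int64(232)), (93, np.int64(203)), (94, np.int64(168)), (95, np.int64(160)), (96, np.int64(163)), (97, np.int64(165)), (98, np.int64(167)), (99, np.int64(167)), (100, np.int64(166)), (101, np.int64(168))]
300 [(78, np.int64(243)), (79, np.int64(243)), (80, np.int64(240)), (81, np.int
[... 1333 characters left out ...]
.int64(162)), (97, np.int64(113)), (98, np.int64(101)), (99, np.int64(100)), (100, np.int64(99)), (101, np.int64(97))]
row50 [(30, np.int64(159)), (31, np.int64(157)), (32, np.int64(154)), (33, np.int64(156)), (34, np.int64(157)), (35, np.int64(158)), (36, np.int64(178)), (37, np.int64(229)), (38, np.int64(236)), (39, np.int64(229)), (40, np.int64(192)), (41, np.int64(122)), (42, np.int64(98)), (43, np.int64(97)), (44, np.int64(97)), (45, np.int64(97)), (46, np.int64(97)), (47, np.int64(97)), (48, np.int64(96)), (49, np.int64(97))]
outer rim [410.6 191.1 112. ] [706.6 148.  112. ] -8.29 corner [400.6 192.8 112. ]
[ 39.  -19.1 -42.3]
[ 39.1  21.8 -42.3]
[-13.9 -24.8 -42.3]
[-13.9  27.6 -42.3]
```

```bash
python3 - <<'E'
from h import *
s=r.sense();d=r.snapshot("wrist");M=wT(d,s["tool_pos"],s["tcp_rot"]);H=d["hand_eye"]
def tl(c,z):
    o,v=ray(d,c,H); return o+v*(z-o[2])/v[2]
z=s["tool_pos"][2]-112
for n,p in {"inner":[(80,84.8),(200,85.8),(300,86.8),(420,87.8),(500,88.8)],"outer":[(80,89),(200,90),(300,91),(420,92),(500,93)]}.items():
    q=np.array([tl(c,z) for c in p]); f=np.polyfit(q[:,1],q[:,0],1)
    print(n,"tool x at y=0",f[1].round(1),"slope deg",np.degrees(np.arctan(f[0])).round(2))
print("left end inner tool y",tl((40.5,50),z).round(1))
zz=144.07-100
print("w3 lid",[tl(c,zz).round(1) for c in [(218,167),(298,167),(297,266),(219,266)]])
E
```

```text
inner tool x at y=0 75.6 slope deg -0.49
outer tool x at y=0 72.9 slope deg -0.49
left end inner tool y [  98.3 -140.1   93.3]
w3 lid [array([ 32.4, -21.2,  44.1]), array([32.4, 24.8, 44.1]), array([-32.5,  26.7,  44.1]), array([-32.5, -22.9,  44.1])]
```

Inner near wall is 75.6 mm ahead (rim 2.7 thick ✓), so the centre line is about 115 mm ahead. The free-end wall is 140 mm to the side, so I shift about −21 there. I move over, square up by 0.5° and look.

```bash
python3 -m jog '[[0,0,0.5,35,-7,0,0.2],[0,0,0,45,-7,0,0.2],[0,0,0,34.5,-7,0,0.2],[0,0,0,0,0,0,0.2],[0,0,0,0,0,0,0.2]]'
python3 -m jog '[[0,0,0,0,0,20,0.2],[0,0,0,0,0,0,0.2],[0,0,0,0,0,0,0.2]]'
python3 - <<'E'
from h import *
s=r.sense();print(s["tool_pos"],s["tcp_rot"]);d=r.snapshot("wrist");t=r.snapshot("top")["pixels"];im=np.hstack([cv2.resize(d["pixels"],(400,300)),cv2.resize(t[85:280,60:320],(400,300),interpolation=cv2.INTER_CUBIC)]);
S=cv2.resize(r.snapshot("scene")["pixels"][100:300,230:430],(300,300),interpolation=cv2.INTER_CUBIC)
o=np.zeros((600,800,3),np.uint8);o[:300]=im;o[300:,:300]=S;cv2.imwrite("pics/w5.png",o[:,:,::-1])
E
```

```text
time: 16.85
tool_pos: [527.9, 219.3, 204.9]
tcp_rot: [-180.0, 0.0, 81.7]
ft_force: [0.8, -0.7, -3.2]
finger_gap: 49.2
grip_force: 48.4
time: 17.15
tool_pos: [527.6, 218.0, 184.7]
tcp_rot: [-179.9, 0.1, 81.6]
ft_force: [-0.2, 0.3, -3.4]
finger_gap: 49.7
grip_force: 48.2
[527.55980809 218.00697862 184.67180789] [-1.79913389e+02  5.90925717e-02  8.15528458e+01]
```

View pics/w5.png

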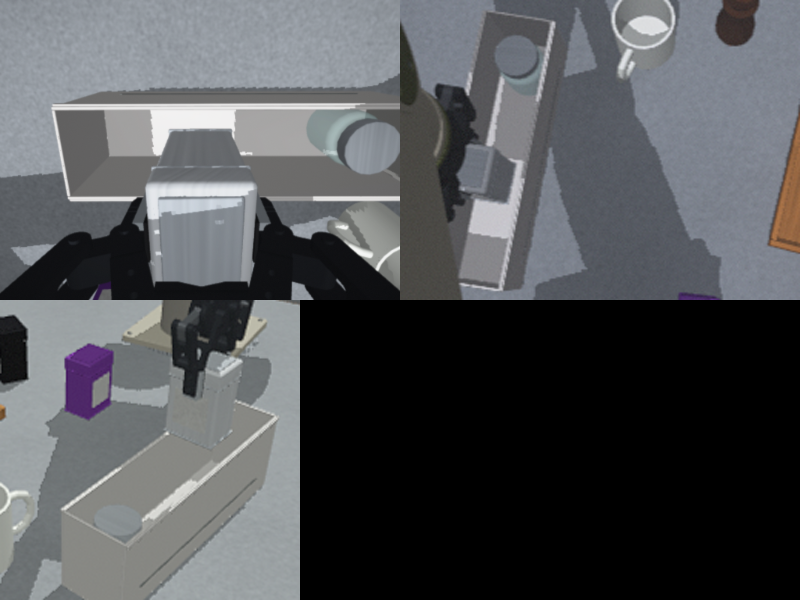

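The wrist view shows the bin's far rim (row≈135 at full scale) and near rim (≈253), with the tin between them. I'll measure both rims and the tin's bottom back edge in the same frame.

```bash
python3 - <<'E'
from h import *
s=r.sense();d=r.snapshot("wrist");H=d["hand_eye"]
def tl(c,z):
    o,v=ray(d,c,H); return (o+v*(z-o[2])/v[2]).round(1)
g=cv2.cvtColor(d["pixels"],cv2.COLOR_RGB2GRAY).astype(int)
z=s["tool_pos"][2]-112
for c in (110,140,380):
    print(c,"far",[(k,int(g[k,c])) for k in range(126,146)],"near",[(k,int(g[k,c])) for k in range(244,264)])
for k in range(120,150,5): print(k,tl((130,k),z),end=" ")
print()
for k in range(244,264,5): print(k,tl((110,k),z),end=" ")
print("\ntin back bottom",[(k,int(g[k,255])) for k in range(158,176)],[(k,tl((255,k),57.7)[0]) for k in (160,165,170)])
E
```

```text
110 far [(126, 107), (127, 107), (128, 106), (129, 106), (130, 106), (131, 106), (132, 106), (133, 113), (134, 169), (135, 220), (136, 227), (137, 198), (138, 211), (139, 234), (140, 234), (141, 215), (142, 140), (143, 100), (144, 96), (145, 96)] near [(244, 106), (245, 107), (246, 108), (247, 106), (248, 106), (249, 107), (250, 107), (251, 116), (252, 184), (253, 231), (254, 233), (255, 212), (256, 231), (257, 218), (258, 148), (259, 105), (260, 99), (261, 96), (262, 93), (263, 91)]
140 far [(126, 108), (127, 106), (128, 106), (129, 107), (130, 106), (131, 107), (132, 106), (133, 116), (134, 175), (135, 224), (136, 228), (137, 207), (138, 217), (139, 235), (140, 234), (141, 215), (142, 163), (143, 154), (144, 158), (145, 159)] near [(244, 107), (245, 107), (246, 107), (247, 107), (248, 108), (249, 107), (250, 107), (251, 117), (252, 189), (253, 233), (254, 234), (255, 214), (256, 233), (257, 219), (258, 145), (259, 102), (260, 98), (261, 96), (262, 94), (263, 93)]
380 far [(126, 106), (127, 107), (128, 107), (129, 108), (130, 108), (131, 107), (132, 107), (133, 128), (134, 213), (13
[... 232 characters left out ...]
252, 145), (253, 157), (254, 152), (255, 155), (256, 154), (257, 126), (258, 105), (259, 99), (260, 97), (261, 97), (262, 97), (263, 96)]
120 [ 55.5 -79.8  74.1] 125 [ 52.3 -80.2  74.1] 130 [ 49.1 -80.6  74.1] 135 [ 45.9 -81.   74.1] 140 [ 42.6 -81.4  74.1] 145 [ 39.4 -81.8  74.1] 
244 [ -32.7 -104.7   74.1] 249 [ -36.7 -105.2   74.1] 254 [ -40.8 -105.8   74.1] 259 [ -44.9 -106.3   74.1] 
tin back bottom [(158, 240), (159, 241), (160, 240), (161, 241), (162, 240), (163, 237), (164, 199), (165, 162), (166, 180), (167, 145), (168, 113), (169, 107), (170, 106), (171, 106), (172, 107), (173, 106), (174, 106), (175, 106)] [(160, np.float64(33.3)), (165, np.float64(30.1)), (170, np.float64(26.9))]
```

Bin interior spans tool x −38.7 to +41.5 (80.2 mm ✓), centre +1.4. Tin centre is −2.1, so I shift +3.5 and lower.

```bash
python3 -m jog '[[0,0,0,3.5,0,0,0.2],[0,0,0,0,0,0,0.2],[0,0,0,0,0,10,0.2],[0,0,0,0,0,15,0.2],[0,0,0,0,0,0,0.2]]'
python3 -m jog '[[0,0,0,0,0,20,0.2],[0,0,0,0,0,20,0.2],[0,0,0,0,0,20,0.2],[0,0,0,0,0,15,0.2],[0,0,0,0,0,0,0.2]]'
python3 -m jog '[[0,0,0,0,0,8,0.2],[0,0,0,0,0,0,0.2]]'
```

```text
time: 17.85
tool_pos: [526.1, 222.3, 156.2]
tcp_rot: [-179.7, 0.1, 81.7]
ft_force: [-0.8, -0.6, -5.3]
finger_gap: 49.6
grip_force: 48.2
time: 18.35
tool_pos: [526.0, 222.2, 81.9]
tcp_rot: [-179.7, 0.1, 81.7]
ft_force: [-0.2, -0.2, -3.5]
finger_gap: 49.6
grip_force: 48.3
time: 18.55
tool_pos: [528.3, 222.9, 76.9]
tcp_rot: [-180.0, 0.0, 81.7]
ft_force: [-0.1, 0.4, -4.0]
finger_gap: 49.7
grip_force: 48.4
```

No wall contact. Down in small steps.

```bash
python3 -m jog '[[0,0,0,0,0,5,0.2],[0,0,0,0,0,4,0.2],[0,0,0,0,0,0,0.2],[0,0,0,0,0,0,0.2]]'
python3 -m jog '[[0,0,0,0,0,1.5,0.2],[0,0,0,0,0,1,0.2],[0,0,0,0,0,0,0.2]]'
```

```text
time: 18.95
tool_pos: [528.3, 222.9, 68.1]
tcp_rot: [-180.0, 0.0, 81.7]
ft_force: [0.3, 0.4, -2.9]
finger_gap: 49.6
grip_force: 48.4
time: 19.25
tool_pos: [528.2, 222.9, 65.5]
tcp_rot: [-180.0, 0.0, 81.7]
ft_force: [-1.0, 0.3, -5.3]
finger_gap: 49.5
grip_force: 48.4
```

```bash
python3 -m jog '[[0,0,0,0,0,1,0.2],[0,0,0,0,0,1,0.2],[0,0,0,0,0,0,0.2]]'
python3 -m jog '[[0,0,0,0,0,1,0.2],[0,0,0,0,0,0,0.2]]'
python3 -m jog '[[0,0,0,0,0,1,0.2],[0,0,0,0,0,0,0.2]]'
```

```text
time: 19.55
tool_pos: [528.2, 222.9, 63.4]
tcp_rot: [-180.0, 0.0, 81.7]
ft_force: [-0.0, 0.5, -4.3]
finger_gap: 49.6
grip_force: 48.4
time: 19.75
tool_pos: [528.2, 222.9, 62.4]
tcp_rot: [-180.0, 0.0, 81.7]
ft_force: [0.5, 0.2, -4.0]
finger_gap: 49.8
grip_force: 48.4
time: 19.95
tool_pos: [528.4, 223.0, 61.9]
tcp_rot: [180.0, -0.0, 81.7]
ft_force: [-1.4, 0.5, -1.8]
finger_gap: 49.9
grip_force: 48.5
```

Contact at z=61.9, as expected (57.7+4). I settle it and release.

```bash
python3 -m jog '[[0,0,0,0,0,0.7,0.2],[0,0,0,0,0,0,0.2]]'
python3 -m jog '[[0,0,0,0,0,0,-0.4],[0,0,0,0,0,0,-0.7],[0,0,0,0,0,0,-0.7],[0,0,0,0,0,0,-0.7]]'
python3 -m jog '[[0,0,0,0,0,-15,-0.7],[0,0,0,0,0,-35,-0.7],[0,0,0,0,0,-45,-0.7],[0,0,0,0,0,-45,-0.7],[0,0,0,0,0,-30,-0.7]]'
python3 -m jog '[[0,0,0,-45,0,0,-0.7],[0,0,0,-45,0,0,-0.7],[0,0,0,-45,0,0,-0.7],[0,0,0,-30,0,0,-0.7],[0,0,0,0,0,0,-0.7]]'
python3 - <<'E'
from h import *
o=np.hstack([cv2.resize(r.snapshot("top")["pixels"],(400,300)),cv2.resize(r.snapshot("wrist")["pixels"],(400,300))])
S=cv2.resize(r.snapshot("scene")["pixels"][100:310,110:430],(400,263))
q=np.zeros((600,800,3),np.uint8);q[:300]=o;q[300:563,:400]=S;cv2.imwrite("pics/w6.png",q[:,:,::-1])
E
```

```text
time: 20.15
tool_pos: [528.4, 223.1, 61.8]
tcp_rot: [180.0, -0.0, 81.7]
ft_force: [-3.7, -0.5, 4.8]
finger_gap: 49.2
grip_force: 49.3
time: 20.55
tool_pos: [528.4, 222.9, 60.9]
tcp_rot: [180.0, -0.0, 81.7]
ft_force: [0.4, 0.1, -0.0]
finger_gap: 72.6
grip_force: 0.0
time: 21.05
tool_pos: [529.4, 223.3, 236.4]
tcp_rot: [179.7, -0.1, 81.7]
ft_force: [0.7, 0.7, 0.3]
finger_gap: 72.3
grip_force: 0.0
time: 21.55
tool_pos: [504.1, 56.4, 232.4]
tcp_rot: [179.9, 0.1, 81.4]
ft_force: [-0.5, 1.4, 0.1]
finger_gap: 72.8
grip_force: 0.0
```

View pics/w6.png

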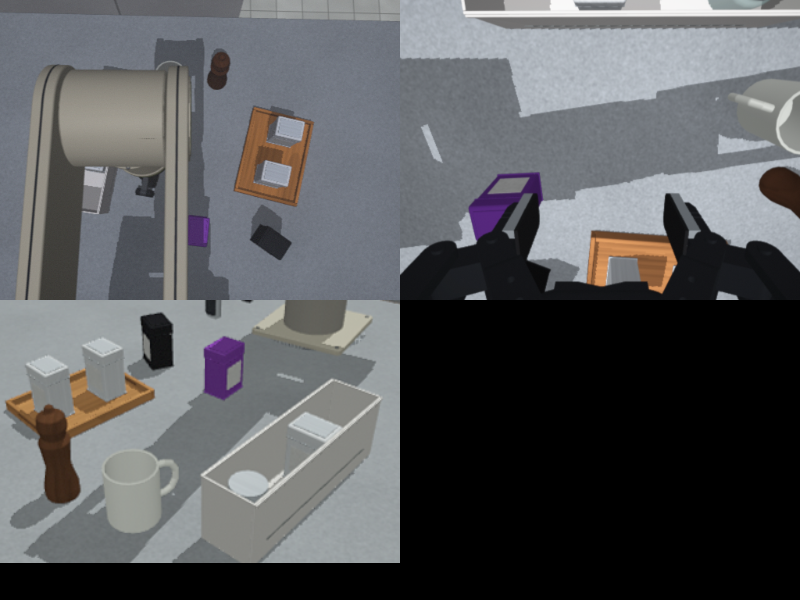

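The picture shows the full tin upright in the bin with its lid below the rim (scene crop, lid about (315,428)) and the jar untouched at (248,483). Both empties are standing on the tray, the mug and mill are where they were, and the gripper is clear, so I hand in.

```bash
python3 -c "
from bench import r
print(r.hand_in())"
```

```text
the job is handed in; nothing more can be done
None
```

The middle tin was the full one (about 4.5 N against 0.9 N for the near tin; the far tin was never lifted); it now stands upright on the bin floor, the other two stand on the tray, and the job is handed in at about 22 s.

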